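# Angle a heat sink past the pillar into its chassis bay

## Task

Push the long black heat sink along the bench into the empty bay at the front of the open chassis: nudge its orange end in first so that it tucks in behind the brass pillar, then swing the plain end in, until the whole heat sink lies home against the aluminium rail at the back of the bay. Only push it from outside with the fingertips: never take it between the fingers, lift it or tip it, and leave everything else on the bench where it is.

Things in the scene. Friction and masses are not known exactly. Their poses are not given: they have to be found in the camera images.
- sink: Long black finned heat sink, a loose solid bar (hull a plain box) 240 mm long (its y), 40 wide (x), 30 high (z), 0.3 to 0.55 kg, lying on the bench; dry friction, stops when not pushed. Origin: centre of underside. One end (-y) is orange, the other plain. At the start it lies before the mouth, roughly parallel to it, shifted to +y, its orange end still on the +y side of the pillar.
- orange_end (a point): Centre of the heat sink's orange end face, 15 mm above its underside, at (0, -120, 15) mm in the heat sink's frame.
- plain_end (a point): Centre of the heat sink's plain black end face, at (0, +120, 15) mm in the heat sink's frame.
- chassis: Open white equipment chassis, fixed. Origin: bench level, middle of the bay mouth; x points into the bay, away from the robot, y to the left seen from the robot. The bay is empty, at bench level without a lip, x = 0 to 75 mm, y = -150 to +150 mm between white side walls 6 mm thick, 45 mm high. Behind it a circuit board with parts up to 60 mm high; rear wall 75 mm high at x = 262 mm.
- rail_face (a point): Middle of the front face of the aluminium back rail (45 mm high, 300 mm long), at (75, 0, 20) mm in the chassis frame. Home, the heat sink touches this face along its length, its origin at x = 55 mm in the chassis frame.
- post: Fixed upright brass pillar in the bay mouth, 16 mm diameter, 55 mm high (its foot disc is no obstacle). Origin: centre of its foot; axes parallel to the chassis's. It stands 6 mm inside the mouth, 67 to 83 mm to the -y side of its middle: the opening from it to the +y wall is shorter than the heat sink. About 60 mm lie between it and the rail.
- capacitor: Loose blue capacitor can, 34 mm diameter, 45 mm high, standing on the bench in front of the -y side of the mouth. Leave alone. Origin: centre of underside.
- ferrite: Loose black ring core, 28 mm diameter, 14 mm high, on the bench just in front of the mouth on the -y side of the pillar. Leave alone. Origin: centre of underside.
- bottle: Loose white bottle, 64 mm diameter, 150 mm high, at the right or near right of the bench. Leave alone. Origin: centre of underside.
- screwdriver: Loose red-handled screwdriver lying at the right of the chassis. Leave alone.
- brush: Loose brush lying at the left of the chassis. Leave alone.
- dish: Loose white dish, 80 mm across, 30 mm high, at the left of the bench. Leave alone. Origin: centre of underside.
- relay: Loose yellow relay block, 30 x 45 x 30 mm, at the right or near right of the bench. Leave alone. Origin: centre of underside.

How it is judged (in metres and radians):
On the way:
1. the orange end is tucked in behind the pillar while the plain end is still outside the mouth (x of orange_end in the frame of post above 0.015 m and y of orange_end in the frame of post below 0 m and x of plain_end in the frame of chassis below 0 m).
At the end, for the whole second after the job is handed in: The heat sink lies flat and still on the bench inside the bay, behind the pillar with its orange end on the pillar's side, both ends within 8 mm of touching the back rail (x of orange_end in the frame of chassis between 0.047 and 0.065 m and x of plain_end in the frame of chassis between 0.047 and 0.065 m and y of orange_end in the frame of post below 0 m and y of plain_end in the frame of chassis below 0.155 m and y of orange_end in the frame of chassis above -0.155 m and height (world z) of sink below 0.005 m and angle between sink's own z axis and vertical below 0.08 rad and linear speed of sink below 0.01 m/s).
It fails at once if the heat sink is lifted or tipped (height (world z) of sink above 0.012 m or angle between sink's own z axis and vertical above 0.25 rad).
It fails at once if something else on the bench is moved by more than 30 mm (distance of any of capacitor, ferrite, bottle, screwdriver, brush, dish, relay from where it was at the start of the episode above 0.03 m).
It fails at once if the heat sink is taken between the fingers (the grasp point goes down inside its outline) (x of the grasp point in the frame of sink between -0.014 and 0.014 m and y of the grasp point in the frame of sink between -0.118 and 0.118 m and z of the grasp point in the frame of sink below 0.04 m).
It also fails if it takes over 72 s, if anything falls off the work surface, if the arm or the gripper's body presses on something with over 40 N, if the wrist force passes 120 N, or if a joint passes its speed limit or range.

## Robot

A 7-joint arm with a two-finger parallel gripper is mounted at the origin on the work surface. World frame = base frame: x ahead of the robot, y to its left, z up, the work surface at z = 0. Lengths are in m, angles in degrees, forces in N, time in s.
With the tool pointing down it reaches from about 0.35 to 0.9 m from the base axis. Payload 19.9 kg.
Tool frame: the origin (TCP) lies on the centre line of the jaws, within the pads' length; the fingertips stand 25 mm ahead of it and the grasp point (between the pads) lies 6 mm ahead of it; z points along the fingers, y is the direction in which the jaws open and shut (so a half turn about z gives the same grasp; the last joint's range is limited). The gripper opens to 85 mm and grips with 20 to 120 N. Pads are 22 mm wide; open, the fingers measure 114 mm over their backs; the gripper's body (76 mm by 85 mm) begins 54 mm behind the grasp point. The pads swing forward as they close: fully open they stand 13 mm farther back than shut.
Start: joints at [74.513, 23.915, -0.59, 92.452, 0.269, 63.638, -3.037], TCP at [0.142, -0.609, 0.256] pointing down, gripper open.
Joint ranges: [-161.28, 161.28], [-22.2, 115.67], [-73.04, 71.86], [3.21, 147.25], [-68.34, 248.33], [10.77, 114.83], [-161.83, 161.83]. Speed limits (degrees/s): [108.29, 108.29, 136.94, 136.94, 172.46, 172.46, 172.46].

## Interface

Orientations are given as [roll, pitch, yaw] about the fixed x, y, z axes, in that order (R = Rz(yaw) Ry(pitch) Rx(roll)).
In Python, from cell import * gives the robot as it stands.
- The arm moves only by the tool apply_moves, never from a script. Its argument "commands" is a list of rows, each a list of 3 entries, a list of its own where there are three numbers: the shift along the world's x, y, z in mm, then the turn, a rotation vector about the world's x, y, z in degrees, then the finger opening in mm, from 0 to 85.4. A call has 1 to 8 rows; each row is the pose to reach, as a shift and turn from the pose commanded when the call began; what a row does not reach only later rows make up. A row lasts 1/8 s, in which the tool goes at most 62.5 mm and 10.7 degrees, less where a joint would pass 70% of its speed; a pose out of reach is approached as far as the arm can. A call with a gripper value outside its range is refused whole. The fingers move at their own pace and stop on an object; "force" is the grip in N (left out, the last holds). Time passes only in rows, so rows that repeat a pose let the fingers close. It gives the time, the measured TCP pose, the force and the opening at its end, in the units of the state.
- observe(): the state, without advancing time (a new reading comes with each control period).
- capture(name): name is "scene" or "top"; returns a dict with "image" (420x560x3 uint8, red, green, blue), "depth" (420x560 float32, m along the optical axis (not along the pixel's ray), 0 where there is no reading), "fovy" (degrees; the focal length in pixels is half the picture's height over the tangent of half this angle, whatever the lens; pixels are square), "cx", "cy" (the principal point, pixels), "R" (3x3) and "t" (3): a world point X has camera coordinates R X + t. Camera axes: x right, y down, z forward; pixel columns grow to the right and rows downward; lengths in m; the calibration is good to about 2 mm. A picture is of the moment at which its call begins.
- close_job(): hands the job in, once; it reports no verdict.
The state is a dict: "t": time; "q": joint angles; "qvel": joint speeds; "effort": joint torques, N m; "tool_pos": TCP position; "tcp_rot": TCP orientation; "force": force on the tool from outside, world axes, zero at the start; "wrist_torque": the same for the moment, N m; "finger_gap": opening from 0.0 (shut) to 1.0 (fully open).
Only numpy, scipy, OpenCV 4.12 (cv2) and the standard library are available. Lean on these libraries where they do the work, as an engineer would, in place of code of your own. Each camera call takes 0.05 s, during which the arm holds its last target.

## Working session

There is one attempt and no reset: what is moved stays moved. The work goes in short steps, Python scripts to look and compute and a tool call to move; the robot and the scene stay as the last step left them, time stands still between calls to the robot, and variables do not carry over. Pictures are saved under pics/ and viewed, and the job is handed in when it is done.

Besides the shell and the picture viewer there is one more tool, called after "Call:" in YAML: its name, and indented under it one key for each argument. apply_moves: Moves the arm, as the interface text tells. Its arguments: {"type":"object","properties":{"commands":{"type":"array"},"force":{"type":"number"}},"required":["commands"]}

```bash
mkdir -p pics; cat > h.py <<'E'
from cell import *
import numpy as np, cv2
def cap(n,f):
    c=capture(n); cv2.imwrite('pics/'+f+'.png',c['image'][:,:,::-1]); return c
def K(c):
    f=c['image'].shape[0]/2/np.tan(np.radians(c['fovy'])/2); return f,c['cx'],c['cy']
def ray(c,u,v,z):
    f,cx,cy=K(c); R=np.array(c['R']);t=np.array(c['t'])
    d=R.T@np.array([(u-cx)/f,(v-cy)/f,1]); o=-R.T@t
    return o+d*(z-o[2])/d[2]
def cloud(c):
    f,cx,cy=K(c); R=np.array(c['R']);t=np.array(c['t']); D=c['depth']
    v,u=np.mgrid[:D.shape[0],:D.shape[1]]
    P=np.stack([(u-cx)/f*D,(v-cy)/f*D,D],-1)
    W=(P-t)@R; W[D==0]=np.nan
    return W
E
python3 - <<'E'
from h import *
a=cap('top','t0');b=cap('scene','s0');s=observe()
for c in(a,b):print(-np.array(c['R']).T@c['t'],np.array(c['R'])[2],c['fovy'])
print(s)
E
```

```text
[ 0.30445602 -0.00713165  1.32488586] [ 0.14736953  0.01838429 -0.98891063] 43.46339967448306
[0.96919846 0.79746007 0.99520006] [-0.3645348  -0.60053712 -0.71166674] 46.33240327386647
{'t': 0.1, 'q': array([74.51288028, 23.94441519, -0.58922419, 92.48223012,  0.27021013,
       63.63838303, -3.03616578]), 'qvel': array([ 0.01747295,  0.00630458,  0.06342492, -0.0936062 ,  0.0494061 ,
        0.07794917, -0.04146803]), 'effort': array([ 8.59788233e-04, -8.65823722e+01,  6.79519940e-01, -4.35634840e+01,
        1.91088917e-02,  4.91983272e-03, -9.12784617e-05]), 'tool_pos': array([ 0.14166926, -0.6084362 ,  0.25572399]), 'tcp_rot': array([-1.79936583e+02,  6.21163722e-03,  1.31097266e+01]), 'force': array([-0.37838507, -0.05706055, -0.13548513]), 'wrist_torque': array([ 0.02174005, -0.05906499, -0.0029577 ]), 'finger_gap': 0.9970921862226412}
```

View pics/t0.png

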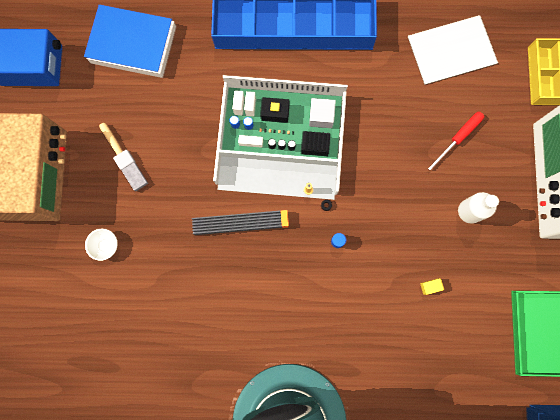

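View pics/s0.png

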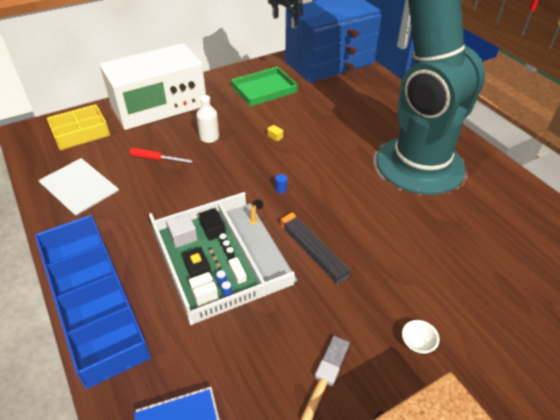

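The top view shows the sink from (192,228) to the orange end at (288,219), the pillar at (309,188), the ferrite at (327,205), the capacitor at (339,240), and the mouth running roughly (217,190) to (340,197). Next I measure these.

```bash
python3 - <<'E'
from h import *
a=cap('top','t1');b=cap('scene','s1')
for n,c,(x0,y0,x1,y1) in(('t',a,(180,150,360,260)),('s',b,(140,170,360,330))):
    im=c['image'][y0:y1,x0:x1,::-1]; k=4 if n=='t' else 3.5
    cv2.imwrite(f'pics/{n}1z.png',cv2.resize(im,None,fx=k,fy=k,interpolation=cv2.INTER_CUBIC))
    W=cloud(c); np.save(n+'W.npy',W)
    hsv=cv2.cvtColor(c['image'],cv2.COLOR_RGB2HSV)
    H,S,V=[hsv[...,i].astype(int) for i in range(3)]
    ok=(W[...,0]>0.25)&(W[...,0]<0.85)&(abs(W[...,1])<0.4)
    m=(H>8)&(H<28)&(S>190)&(V>180)&ok
    nn,l,st,ce=cv2.connectedComponentsWithStats(m.astype(np.uint8))
    for i in range(1,nn):
        if st[i,4]>5: print(n,'orange/brass',st[i],ce[i],np.nanmedian(W[l==i],0),np.nanmax(W[l==i],0))
    m=(H>100)&(H<125)&(S>180)&(V>80)&ok
    nn,l,st,ce=cv2.connectedComponentsWithStats(m.astype(np.uint8))
    for i in range(1,nn):
        if st[i,4]>15: print(n,'blue',st[i],ce[i],np.nanmedian(W[l==i],0))
# sink from depth at height .02-.04
    g=ok&(W[...,2]>0.02)&(W[...,2]<0.036)&(V<140)|(ok&(W[...,2]>0.02)&(W[...,2]<0.036)&(H<28)&(S>190)&(V>180))
    nn,l,st,ce=cv2.connectedComponentsWithStats(g.astype(np.uint8))
    i=1+np.argmax(st[1:,4]); p=W[l==i]
    print(n,'sink',st[i],p.mean(0),cv2.minAreaRect((p[:,:2]*1000).astype(np.float32)))
E
```

```text
t orange/brass [285 212   4  15  17] [287.17647059 219.82352941] [4.86332847e-01 1.11941665e-02 3.76922563e-04] [0.5079446  0.0160705  0.03644134]
t orange/brass [421 283   5  12  27] [422.66666667 288.59259259] [ 0.31914785 -0.32351642  0.014641  ] [ 0.33364932 -0.31927007  0.03173884]
t blue [230 121  10   8  39] [235.05128205 124.76923077] [0.7255595  0.14610392 0.03411596]
t blue [244 123   9   7  36] [248.5        126.13888889] [0.72251314 0.1124025  0.03485672]
t blue [332 234  14  14 101] [338.02970297 240.0990099 ] [ 0.43414991 -0.1138889   0.04434506]
t sink [230 213  35  13 117] [0.48230502 0.10334936 0.02722717] ((484.325927734375, 111.3448715209961), (30.87838363647461, 85.35466766357422), 2.1754777431488037)
s orange/brass [268 129  15  12  88] [275.65909091 135.06818182] [ 0.33594722 -0.326577    0.01467623] [ 0.34623235 -0.31776713  0.02987975]
s orange/brass [281 213  15  13  53] [286.90566038 217.        ] [0.48936824 0.0157521  0.0281262 ] [0.51235688 0.02755095 0.0356034 ]
s blue [276 176  10  16 133] [280.84210526 182.9924812 ] [ 0.44235089 -0.103045    0.03622322]
s sink [ 284  217   66   63 1149] [0.47958549 0.14624644 0.02691706] ((480.4222717285156, 138.03546142578125), (45.030555725097656, 224.9826202392578), 5.217258453369141)
```

```bash
ls pics
```

```text
s0.png
s1.png
s1z.png
t0.png
t1.png
t1z.png
```

View pics/t1z.png

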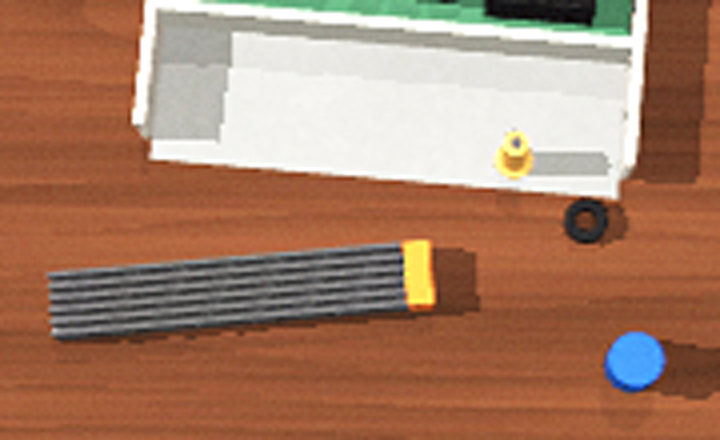

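View pics/s1z.png

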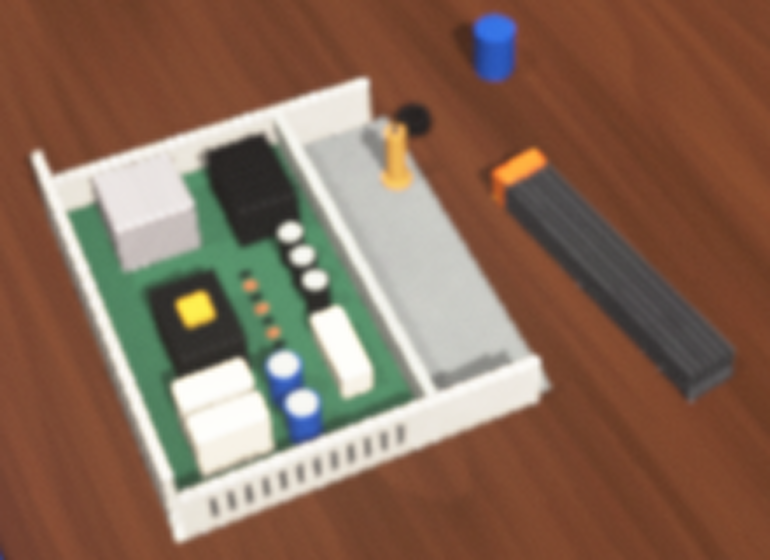

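```bash
cat >> h.py <<'E'
def zt(c,x,y,z,o=(180,150),k=4): return ray(c,o[0]+(x+.5)/k-.5,o[1]+(y+.5)/k-.5,z)*1000
def zs(c,x,y,z): return zt(c,x,y,z,(140,170),3.5)
E
python3 - <<'E'
from h import *
a=capture('top');b=capture('scene')
r=lambda p:p.round(1)[:2]
print('sink top view');S=[zt(a,*p,.03) for p in((50,273),(55,338),(432,240),(434,307))];[print(r(p)) for p in S]
print('sink scene');S=[zs(b,*p,.03) for p in((733,352),(687,378),(540,149),(494,178))];[print(r(p)) for p in S]
print('mouth floor t',r(zt(a,150,158,0)),r(zt(a,618,198,0)))
print('wall tops outer front t',r(zt(a,135,125,.045)),r(zt(a,632,170,.045)))
print('wall s: +y outer front top',r(zs(b,545,360,.045)),'-y',r(zs(b,368,80,.045)))
print('mouth s',r(zs(b,527,357,0)))
print('post t top',r(zt(a,515,139,.055)),'foot',r(zt(a,514,163,0)), 's top',r(zs(b,396,126,.055)),'foot',r(zs(b,397,181,0)))
print('ferrite',r(zt(a,586,221,.014)),'cap',r(zt(a,634,361,.045)),r(zs(b,495,25,.045)))
print('rear corners t z75', [r(ray(a,*p,.075)*1000) for p in((224,76),(347,86))])
E
```

```text
sink top view
[486.  247.5]
[445.4 242.7]
[509.7  10. ]
[467.7   8.1]
sink scene
[452.1 248.3]
[492.9 250.9]
[468.3  12. ]
[514.9  21.1]
mouth floor t [565.5 192. ] [ 543.  -107.8]
wall tops outer front t [577.4 195.3] [ 552.5 -113. ]
wall s: +y outer front top [576.5 198.4] -y [ 556.3 -109. ]
mouth s [567.8 161.4]
post t top [569.1 -40.5] foot [564.9 -41.4] s top [565.1 -43.3] foot [569.1 -37.9]
ferrite [525.5 -86.7] cap [ 434.2 -114.3] [ 435.2 -116.2]
rear corners t z75 [array([839.1, 173.3]), array([ 815.3, -133.8])]
```

Chassis: origin ≈ (565, 41.5) mm, yaw ≈ -4.5°; the wall fronts to the rear wall measure 263 mm, which fits the given 262. Pillar: ≈ (567, -41), at chassis y ≈ -82. Sink: ends at about (468, 247) plain and (490, 11) orange, so it is already tilted ~10° from the chassis.

Plan:
1. With the fingers open along the front face, push the sink in and turn it to about 20°.
2. Push the plain end so the sink slides behind the pillar.
3. Swing it home.

First the approach, high up.

Call:
apply_moves:
  commands:
    - [[40,40,0],[0,0,-1],85]
    - [[75,85,0],[0,0,-2],85]
    - [[110,130,0],[0,0,-3],85]
    - [[145,175,0],[0,0,-4],85]
    - [[180,220,0],[0,0,-5],85]
    - [[210,265,0],[0,0,-6],85]
    - [[240,315,0],[0,0,-7],85]
    - [[265,365,0],[0,0,-8],85]

```text
t: 1.3
tool_pos: [0.4076, -0.2419, 0.2564]
tcp_rot: [180.0, -0.0, 5.1]
force: [1.7, -0.6, -0.4]
finger_gap: 0.995
```

Call:
apply_moves:
  commands:
    - [[0,60,0],[0,0,0],85]
    - [[0,120,0],[0,0,0],85]
    - [[0,180,0],[0,0,0],85]
    - [[0,240,0],[0,0,0],85]
    - [[0,300,0],[0,0,0],85]
    - [[0,350,0],[0,0,0],85]
    - [[0,370,-40],[0,0,0],85]
    - [[0,370,-80],[0,0,0],85]

```text
t: 2.3
tool_pos: [0.4068, 0.1279, 0.1756]
tcp_rot: [-180.0, -0.1, 5.2]
force: [1.2, -1.2, -1.2]
finger_gap: 0.994
```

Call:
apply_moves:
  commands:
    - [[0,0,-50],[0,0,0],85]
    - [[0,0,-100],[0,0,0],85]
    - [[0,0,-125],[0,0,0],85]
    - [[0,0,-130],[0,0,0],85]

```text
t: 2.8
tool_pos: [0.406, 0.1263, 0.0452]
tcp_rot: [180.0, 0.1, 5.1]
force: [-0.2, 0.2, 0.3]
finger_gap: 0.994
```

```bash
python3 - <<'E'
from h import *
a=cap('top','t2');b=cap('scene','s2')
cv2.imwrite('pics/s2z.png',cv2.resize(b['image'][150:320,240:440,::-1],None,fx=3.5,fy=3.5,interpolation=cv2.INTER_CUBIC))
W=cloud(b)
ok=(W[...,0]>.385)&(W[...,0]<.43)&(W[...,1]>.05)&(W[...,1]<.21)&(W[...,2]>0.004)&(W[...,2]<.1)
p=W[ok];print(len(p),observe()['tool_pos'])
for lo in np.arange(.05,.21,.01):
    q=p[(p[:,1]>=lo)&(p[:,1]<lo+.01)]
    if len(q):print(round(lo,2),len(q),q.min(0).round(3),q.max(0).round(3))
E
```

```text
381 [0.40689813 0.12648444 0.04655872]
0.05 9 [0.404 0.054 0.077] [0.425 0.06  0.1  ]
0.06 41 [0.4   0.06  0.005] [0.428 0.07  0.1  ]
0.07 26 [0.402 0.07  0.041] [0.424 0.08  0.09 ]
0.08 91 [0.399 0.08  0.031] [0.427 0.09  0.1  ]
0.09 4 [0.424 0.094 0.094] [0.427 0.099 0.096]
0.1 1 [0.424 0.104 0.099] [0.424 0.104 0.099]
0.11 4 [0.416 0.115 0.091] [0.419 0.117 0.099]
0.12 5 [0.416 0.122 0.006] [0.421 0.129 0.098]
0.13 2 [0.414 0.134 0.093] [0.417 0.135 0.097]
0.15 9 [0.392 0.153 0.091] [0.422 0.16  0.1  ]
0.16 26 [0.399 0.161 0.077] [0.421 0.17  0.099]
0.17 61 [0.402 0.17  0.034] [0.421 0.18  0.1  ]
0.18 42 [0.394 0.18  0.041] [0.416 0.19  0.098]
0.19 42 [0.387 0.191 0.08 ] [0.415 0.2   0.1  ]
0.2 18 [0.391 0.2   0.083] [0.413 0.203 0.099]
```

View pics/s2z.png

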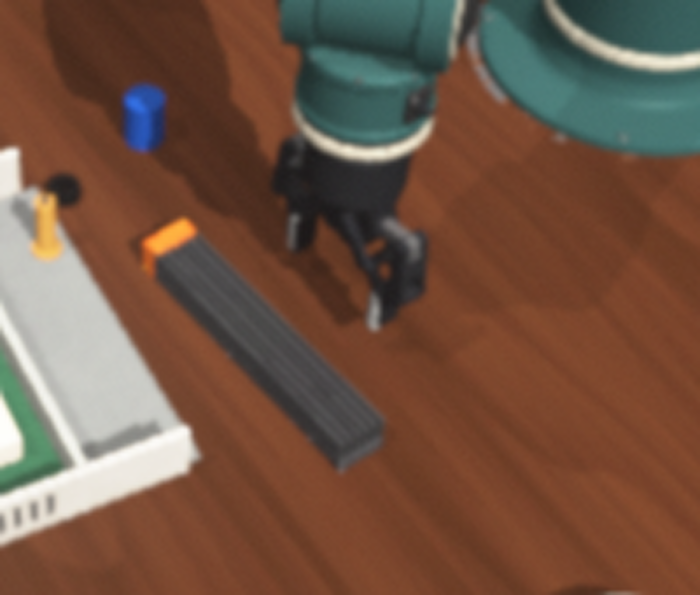

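The tips are about 12.5 mm ahead of the TCP when open, so TCP z ≈ 20 mm puts them about 8 mm above the bench. I'll lower, make contact, then push and turn.

Call:
apply_moves:
  commands:
    - [[0,0,-15],[0,0,0],85]
    - [[0,0,-26],[0,0,0],85]
    - [[15,1,-26],[0,0,0],85]
    - [[30,1,-26],[0,0,0],85]
    - [[36,1,-26],[0,0,0],85]
    - [[42,1,-26],[0,0,0],85]
    - [[48,2,-26],[0,0,1],85]
    - [[54,3,-26],[0,0,2],85]

```text
t: 3.9
tool_pos: [0.4607, 0.1293, 0.0202]
tcp_rot: [180.0, 0.0, 7.2]
force: [-2.4, -0.9, 1.1]
finger_gap: 0.993
```

Call:
apply_moves:
  commands:
    - [[7,1,0],[0,0,1],85]
    - [[14,3,0],[0,0,2],85]
    - [[21,4,0],[0,0,3],85]
    - [[28,6,0],[0,0,4],85]
    - [[28,6,0],[0,0,4],85]

```text
t: 4.53
tool_pos: [0.4895, 0.1356, 0.0203]
tcp_rot: [-180.0, -0.1, 11.1]
force: [-0.4, 0.2, -0.8]
finger_gap: 0.997
```

```bash
python3 - <<'E'
from h import *
a=cap('top','t3');b=cap('scene','s3')
cv2.imwrite('pics/s3z.png',cv2.resize(b['image'][170:330,140:360,::-1],None,fx=3.5,fy=3.5,interpolation=cv2.INTER_CUBIC))
cv2.imwrite('pics/t3z.png',cv2.resize(a['image'][150:260,180:360,::-1],None,fx=4,fy=4,interpolation=cv2.INTER_CUBIC))
E
```

```text
(no output)
```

View pics/s3z.png

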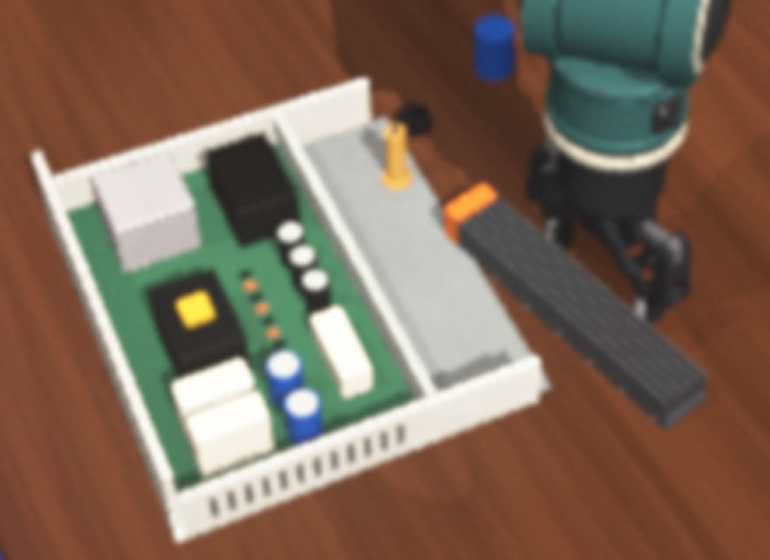

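View pics/t3z.png

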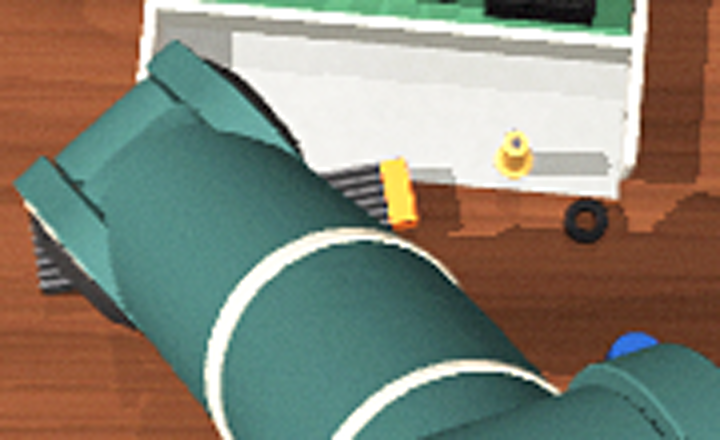

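The sink follows flush, with its orange end now at (398,193) in the zoomed top view, entering the mouth well to the left of the pillar. I'll measure its pose from the scene view.

```bash
cat >> h.py <<'E'
CO=np.array([565.3,41.5]); a0=np.radians(-4.5)
Rc=np.array([[np.cos(a0),np.sin(a0)],[-np.sin(a0),np.cos(a0)]])
def ch(p): return Rc@(np.array(p)[:2]-CO)
def w(p): return Rc.T@np.array(p)+CO
E
python3 - <<'E'
from h import *
a=capture('top');b=capture('scene')
print('orange top',[(zt(a,*p,.03)[:2].round(1),ch(zt(a,*p,.03)).round(1)) for p in((403,157),(417,225))])
P=[zs(b,*p,.03)[:2] for p in((705,381),(661,410),(489,183),(447,207))]
print([p.round(1) for p in P]); pl=(P[0]+P[1])/2; o=(P[2]+P[3])/2
print('scene plain',ch(pl),'orange',ch(o), np.linalg.norm(pl-o)); d=ch(pl)-ch(o);print(np.degrees(np.arctan2(-d[0],d[1])))
print('post ch',ch([567,-41]),'tool',observe()['tool_pos'])
E
```

```text
orange top [(array([562.1,  28.8]), array([ -2.2, -12.9])), (array([519. ,  19.4]), array([-44.4, -25.6]))]
[array([483.5, 259.2]), array([523.5, 264.3]), array([520.9,  23.8]), array([560.7,  29.6])]
scene plain [-78.90648551 214.69077926] orange [-23.25616094 -16.69198341] 237.9809687426481
13.523466291345505
post ch [  8.16763486 -82.11229957] tool [0.48872893 0.13534116 0.02029057]
```

Call:
apply_moves:
  commands:
    - [[6,1,0],[0,0,1],85]
    - [[12,3,0],[0,0,2],85]
    - [[18,4,0],[0,0,3],85]
    - [[24,5,0],[0,0,4],85]
    - [[30,7,0],[0,0,5],85]
    - [[30,7,0],[0,0,5],85]
    - [[15,2,0],[0,0,5],85]
    - [[0,-2,10],[0,0,5],85]

```text
t: 5.72
tool_pos: [0.4879, 0.1332, 0.0302]
tcp_rot: [-180.0, 0.0, 16.1]
force: [-0.1, 0.4, 0.0]
finger_gap: 0.999
```

Call:
apply_moves:
  commands:
    - [[0,0,50],[0,0,0],0]
    - [[0,30,90],[0,0,0],0]
    - [[0,80,90],[0,0,0],0]
    - [[0,135,90],[0,0,0],0]
    - [[0,185,90],[0,0,0],0]
    - [[0,185,90],[0,0,0],0]

```text
t: 6.48
tool_pos: [0.4872, 0.3225, 0.1212]
tcp_rot: [-179.9, -0.1, 16.4]
force: [0.0, -0.5, -0.8]
finger_gap: -0.002
```

```bash
python3 - <<'E'
from h import *
a=cap('top','t4');b=cap('scene','s4')
cv2.imwrite('pics/s4z.png',cv2.resize(b['image'][170:330,140:360,::-1],None,fx=3.5,fy=3.5,interpolation=cv2.INTER_CUBIC))
cv2.imwrite('pics/t4z.png',cv2.resize(a['image'][150:260,180:360,::-1],None,fx=4,fy=4,interpolation=cv2.INTER_CUBIC))
E
```

```text
(no output)
```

View pics/s4z.png

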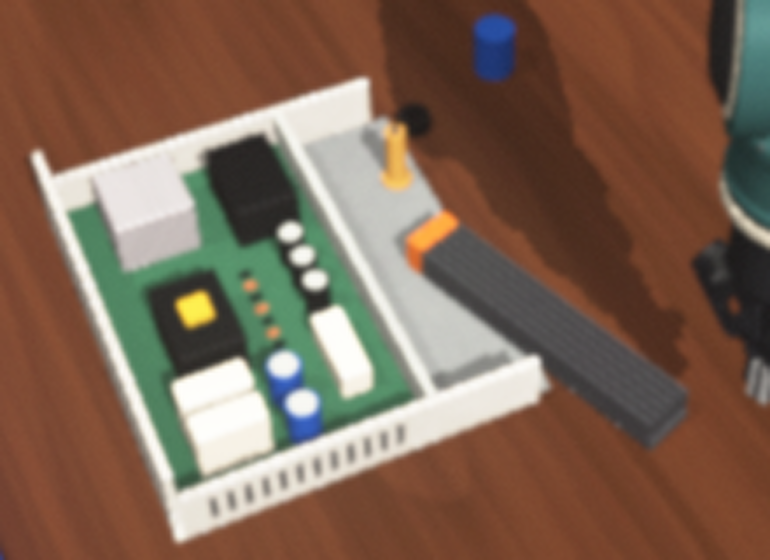

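View pics/t4z.png

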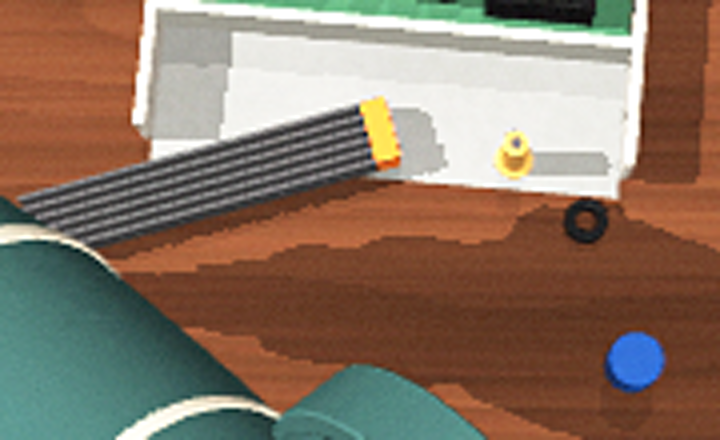

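```bash
python3 - <<'E'
from h import *
a=capture('top');b=capture('scene')
Q=[ch(zt(a,*p,.03)) for p in((384,97),(401,166),(362,103),(20,199))];print('top',[q.round(1) for q in Q]); d=Q[3]-Q[2];print('edge angle top',np.degrees(np.arctan2(-d[0],d[1])))
P=[ch(zs(b,*p,.03)) for p in((686,396),(647,428),(451,212),(409,237))]
print([p.round(1) for p in P]); pl=(P[0]+P[1])/2; o=(P[2]+P[3])/2
d=pl-o;th=np.arctan2(-d[0],d[1]);n=np.array([np.cos(th),np.sin(th)]);u=np.array([-n[1],n[0]])
print('plain',pl,'orange',o,np.linalg.norm(d),np.degrees(th),'n off',n@(pl+o)/2,'post n',n@[7,-82],'wallcorner n',n@[0,150],n@[0,156])
th=np.radians(20.3);n=np.array([np.cos(th),np.sin(th)]);u=np.array([-n[1],n[0]]);oo=(Q[0]+Q[1])/2
print('top orange',oo,'n',n@oo,n@o,n@pl,'u',u@oo,u@o,u@pl)
print('plain world',w(oo+240*u),w(pl))
E
```

```text
top [array([34.9,  2.7]), array([ -8.1, -12.2]), array([29.9, 16.1]), array([-50.5, 223.4])]
edge angle top 21.17501377151575
[array([-80.4, 216. ]), array([-43.4, 227.6]), array([-4.3, -6.3]), array([34.2,  3.1])]
plain [-61.91322417 221.79226339] orange [14.98671566 -1.59591898] 236.25384815680727 18.995693686624946 n off 13.651117740844002 post n -20.071959999342265 wallcorner n 48.824563346839994 50.777545880713596
top orange [13.44320412 -4.75712831] n 10.957814983739478 13.502193594623579 18.879915555007177 u -9.125584781494869 -6.696220711802783 229.49641438805918
plain world [512.98126394 266.63511314] [520.97925406 267.46620745]
```

The sink sits at ≈ 20°, its axis offset (~12 mm) within the tuck corridor. Next I push the plain end along the sink's axis, in stages.

Call:
apply_moves:
  commands:
    - [[18,-17,-40],[0,0,-1],0]
    - [[18,-17,-75],[0,0,-1],0]
    - [[18,-17,-88],[0,0,-1],0]
    - [[21,-29,-88],[0,0,-1],0]
    - [[24,-40,-88],[0,0,-1],0]
    - [[27,-50,-88],[0,0,-1],0]
    - [[30,-60,-88],[0,0,-1],0]
    - [[33,-70,-88],[0,0,-1],0]

```text
t: 7.68
tool_pos: [0.5221, 0.2479, 0.0327]
tcp_rot: [-180.0, -0.0, 15.1]
force: [-1.0, 4.0, 1.8]
finger_gap: 0.0
```

```bash
python3 - <<'E'
from h import *
a=cap('top','t5');b=cap('scene','s5')
cv2.imwrite('pics/s5z.png',cv2.resize(b['image'][170:330,140:360,::-1],None,fx=3.5,fy=3.5,interpolation=cv2.INTER_CUBIC))
cv2.imwrite('pics/t5z.png',cv2.resize(a['image'][150:260,180:360,::-1],None,fx=4,fy=4,interpolation=cv2.INTER_CUBIC))
E
```

```text
(no output)
```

View pics/s5z.png

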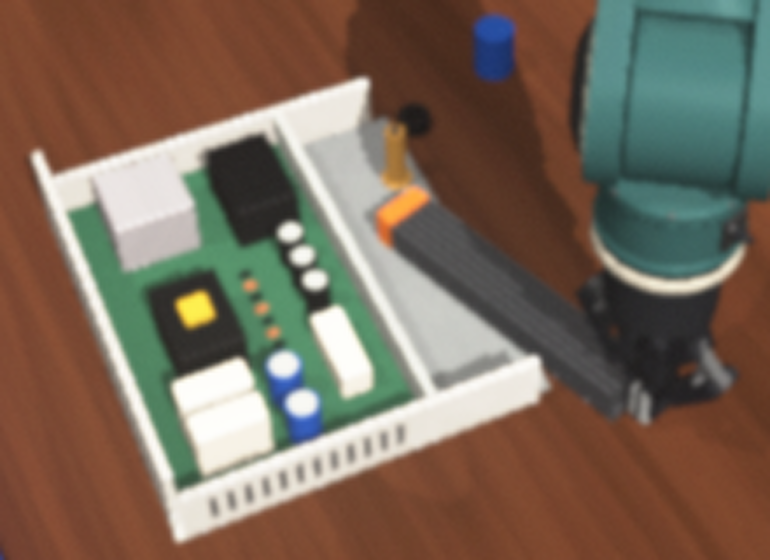

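View pics/t5z.png

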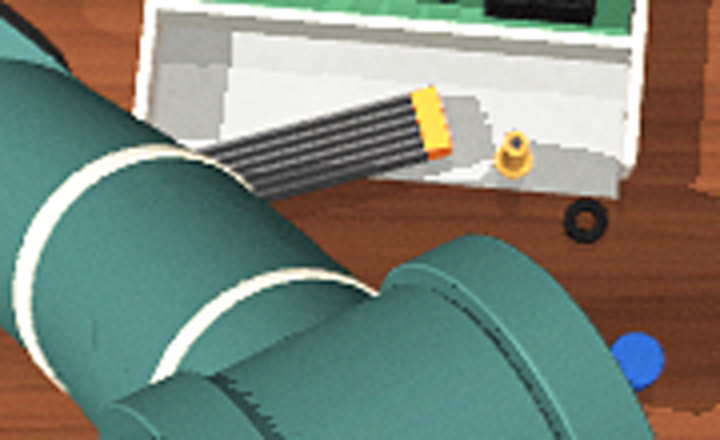

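The sink slid straight: the orange end is at (431,123) in the zoomed top view, still to the left of the pillar at (515,150). Checking its offset.

```bash
python3 - <<'E'
from h import *
a=capture('top');b=capture('scene')
Q=[ch(zt(a,*p,.03)) for p in((434,86),(452,157),(412,93),(225,147))];print('top',[q.round(1) for q in Q]); d=Q[3]-Q[2];print('edge',np.degrees(np.arctan2(-d[0],d[1])))
P=[ch(zs(b,*p,.03)) for p in((419,186),(377,214),(442,201),(620,333))]
print('scene',[p.round(1) for p in P]);d=P[3]-P[2];print('edge',np.degrees(np.arctan2(-d[0],d[1])))
for o in((Q[0]+Q[1])/2,(P[0]+P[1])/2):
  for t in(20,22):
    th=np.radians(t);n=np.array([np.cos(th),np.sin(th)]);print(o,t,'n',n@o,'min',n@[7,-82]+28)
print('tool ch',ch(observe()['tool_pos']*1000))
E
```

```text
top [array([ 44.8, -28. ]), array([  0.5, -43.4]), array([ 39.1, -14.6]), array([-5.9, 99. ])]
edge 21.60926663022039
scene [array([  6.9, -40.9]), array([ 46.9, -28. ]), array([ -2.7, -19.4]), array([-65.2, 148.8])]
edge 20.381673427994183
[ 22.66352788 -35.71084261] 20 n 9.082922404896069 min 6.532196592796524
[ 22.66352788 -35.71084261] 22 n 7.63574004234439 min 3.772546321862727
[ 26.90221542 -34.4705987 ] 20 n 13.490174203978006 min 6.532196592796524
[ 26.90221542 -34.4705987 ] 22 n 12.030386236446276 min 3.772546321862727
tool ch [-59.55731698 202.19263557]
```

Call:
apply_moves:
  commands:
    - [[3,-10,0],[0,0,0],0]
    - [[6,-20,0],[0,0,0],0]
    - [[9,-30,0],[0,0,0],0]
    - [[12,-40,0],[0,0,0],0]
    - [[14,-48,0],[0,0,0],0]

```text
t: 8.5
tool_pos: [0.536, 0.1994, 0.0322]
tcp_rot: [180.0, 0.0, 15.1]
force: [-0.1, 3.0, -0.3]
finger_gap: -0.002
```

```bash
python3 - <<'E'
from h import *
a=cap('top','t6');b=cap('scene','s6')
cv2.imwrite('pics/s6z.png',cv2.resize(b['image'][170:330,140:360,::-1],None,fx=3.5,fy=3.5,interpolation=cv2.INTER_CUBIC))
cv2.imwrite('pics/t6z.png',cv2.resize(a['image'][150:260,180:360,::-1],None,fx=4,fy=4,interpolation=cv2.INTER_CUBIC))
E
```

```text
(no output)
```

View pics/s6z.png

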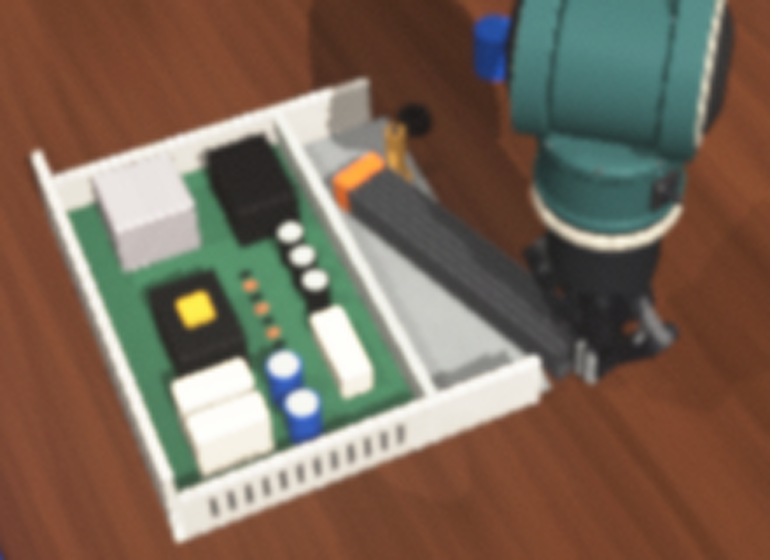

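View pics/t6z.png

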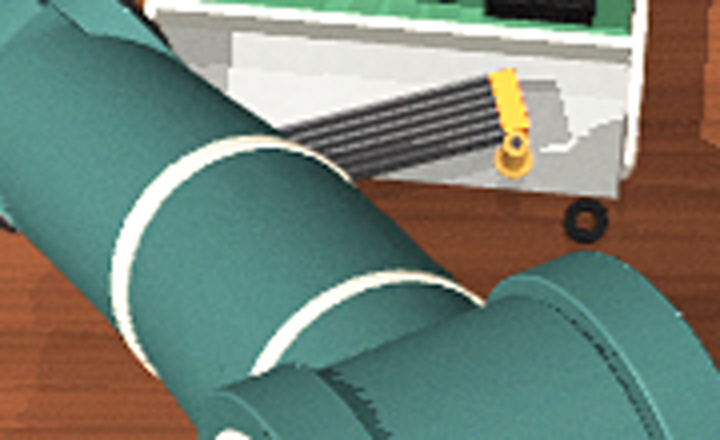

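The orange end is passing behind the pillar (zoomed top view (508,98), with the pillar's top at (515,143)). Continuing.

Call:
apply_moves:
  commands:
    - [[3,-10,0],[0,0,0],0]
    - [[6,-20,0],[0,0,0],0]
    - [[8,-28,0],[0,0,0],0]
    - [[9,-33,0],[0,0,0],0]
    - [[9,-33,0],[0,0,0],0]

```text
t: 9.22
tool_pos: [0.5449, 0.1666, 0.0322]
tcp_rot: [180.0, 0.0, 15.1]
force: [-0.6, 0.3, -1.0]
finger_gap: 0.0
```

```bash
python3 - <<'E'
from h import *
a=cap('top','t7');b=cap('scene','s7')
cv2.imwrite('pics/s7z.png',cv2.resize(b['image'][170:330,140:360,::-1],None,fx=3.5,fy=3.5,interpolation=cv2.INTER_CUBIC))
cv2.imwrite('pics/t7z.png',cv2.resize(a['image'][150:260,180:360,::-1],None,fx=4,fy=4,interpolation=cv2.INTER_CUBIC))
E
```

```text
(no output)
```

View pics/s7z.png

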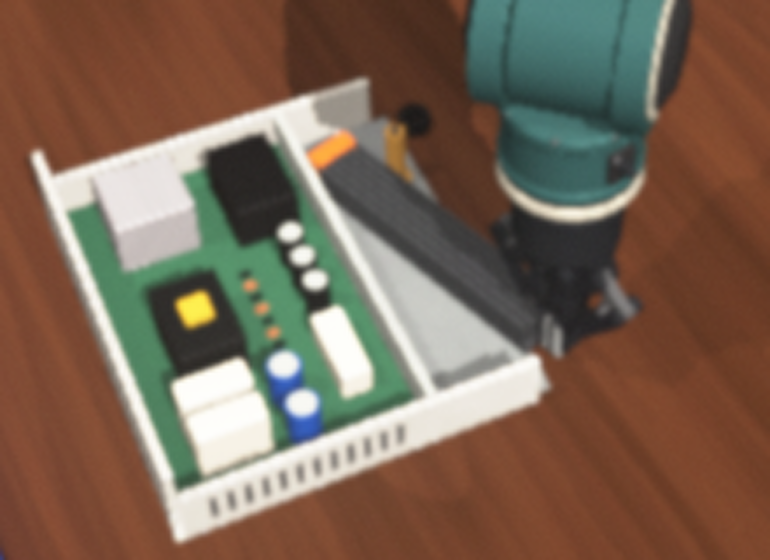

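View pics/t7z.png

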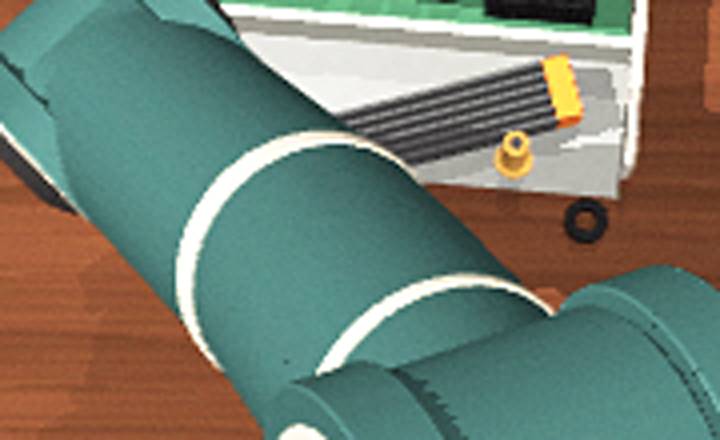

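Tucked: the orange end at (563,92) in the zoomed top view is behind and past the pillar, with the plain end still outside. I'll measure it.

```bash
python3 - <<'E'
from h import *
a=capture('top');b=capture('scene')
Q=[ch(zt(a,*p,.03)) for p in((567,55),(583,123))];o=(Q[0]+Q[1])/2;print(Q,'orange',o)
P=[ch(zs(b,*p,.03)) for p in((349,133),(307,157),(538,326))];print(P,(P[0]+P[1])/2)
for t in(20,21):
  th=np.radians(t);pl=o+240*np.array([-np.sin(th),np.cos(th)]);print(pl,w(pl))
print(ch(observe()['tool_pos']*1000))
E
```

```text
[array([  72.18660166, -109.57917694]), array([  29.51780965, -123.18308805])] orange [  50.85220565 -116.3811325 ]
[array([  33.98945193, -116.0947498 ]), array([  73.21725787, -105.59494056]), array([-15.42225377, 118.5525757 ])] [  53.6033549  -110.84484518]
[-31.23262874 109.14509649] [542.7270766  152.75912239]
[-35.15610224 107.67816986] [538.70060413 151.60454999]
[-30.42903029 123.8448605 ]
```

Milestone geometry met: orange is ~44 mm behind and ~30 mm past the pillar, and plain is ~31 mm outside the mouth. Now I retract and come round to the front face, about 45 mm to the plain side of centre.

Call:
apply_moves:
  commands:
    - [[-4,15,0],[0,0,0],0]
    - [[-4,15,45],[0,0,0],0]
    - [[-10,-10,80],[0,0,-2],0]
    - [[-22,-55,80],[0,0,-6],0]
    - [[-30,-96,80],[0,0,-10],0]
    - [[-30,-96,40],[0,0,-10],0]
    - [[-30,-96,5],[0,0,-10],0]
    - [[-30,-96,0],[0,0,-10],0]

```text
t: 10.42
tool_pos: [0.5135, 0.0724, 0.0308]
tcp_rot: [-180.0, 0.2, 5.2]
force: [1.1, 1.1, 0.1]
finger_gap: -0.003
```

Call:
apply_moves:
  commands:
    - [[10,-1,0],[0,0,0],0]
    - [[18,-1,0],[0,0,-1],0]
    - [[26,-2,0],[0,0,-2],0]
    - [[34,-3,0],[0,0,-3],0]
    - [[42,-3,0],[0,0,-4],0]
    - [[50,-4,0],[0,0,-5],0]
    - [[50,-4,0],[0,0,-5],0]

```text
t: 11.3
tool_pos: [0.5655, 0.0671, 0.0323]
tcp_rot: [-180.0, -0.0, 0.1]
force: [-0.4, -0.0, 1.4]
finger_gap: -0.001
```

```bash
python3 - <<'E'
from h import *
a=cap('top','t8');b=cap('scene','s8')
cv2.imwrite('pics/s8z.png',cv2.resize(b['image'][170:330,140:360,::-1],None,fx=3.5,fy=3.5,interpolation=cv2.INTER_CUBIC))
cv2.imwrite('pics/t8z.png',cv2.resize(a['image'][150:260,180:360,::-1],None,fx=4,fy=4,interpolation=cv2.INTER_CUBIC))
print(ch(observe()['tool_pos']*1000))
E
```

```text
[-2.50283821 25.59055369]
```

View pics/s8z.png

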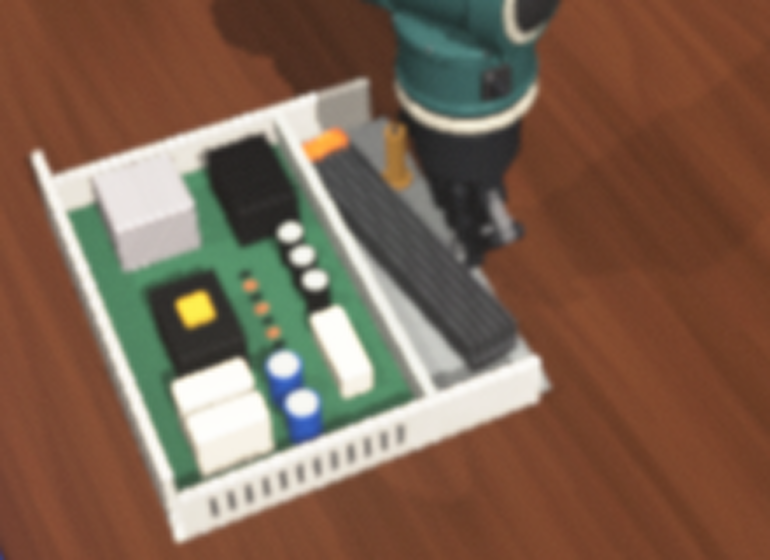

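View pics/t8z.png

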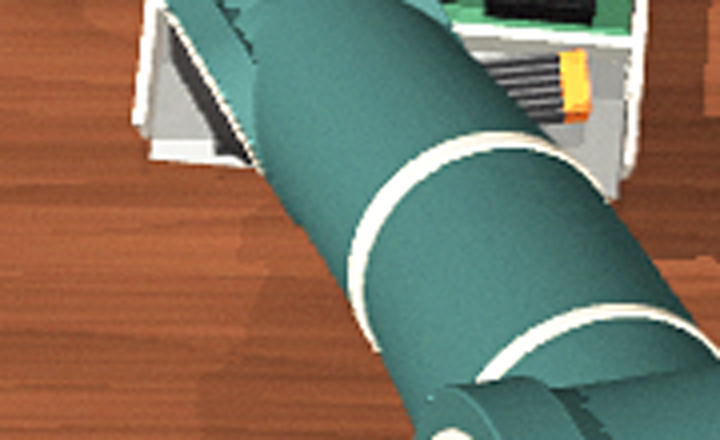

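The sink swings in cleanly with its orange end at the rail. Finishing the swing.

Call:
apply_moves:
  commands:
    - [[6,-1,0],[0,0,-1],0]
    - [[12,-1,0],[0,0,-2],0]
    - [[17,-1,0],[0,0,-3],0]
    - [[21,-2,0],[0,0,-4],0]
    - [[23,-2,0],[0,0,-5],0]
    - [[23,-2,0],[0,0,-5],0]

```text
t: 12.15
tool_pos: [0.5879, 0.0652, 0.0323]
tcp_rot: [-180.0, -0.0, -4.9]
force: [-0.0, -0.3, -1.2]
finger_gap: -0.003
```

```bash
python3 - <<'E'
from h import *
a=cap('top','t9');b=cap('scene','s9')
cv2.imwrite('pics/s9z.png',cv2.resize(b['image'][170:330,140:360,::-1],None,fx=3.5,fy=3.5,interpolation=cv2.INTER_CUBIC))
print(ch(observe()['tool_pos']*1000),observe()['force'])
E
```

```text
[20.67005496 25.42841978] [-1.10177167  0.12809378 -0.34396933]
```

View pics/s9z.png

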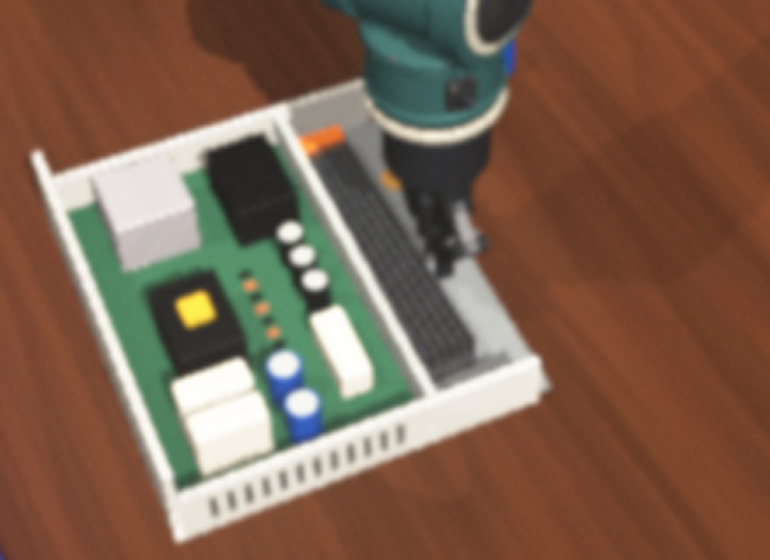

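Call:
apply_moves:
  commands:
    - [[2,-3,0],[0,0,0],0]
    - [[4,-3,0],[0,0,0],0]
    - [[4,-3,0],[0,0,0],0]

```text
t: 12.62
tool_pos: [0.592, 0.0621, 0.0323]
tcp_rot: [180.0, -0.0, -4.9]
force: [-0.7, -1.0, -0.5]
finger_gap: -0.002
```

Call:
apply_moves:
  commands:
    - [[1,0,0],[0,0,0],0]
    - [[2,0,0],[0,0,0],0]
    - [[2,0,0],[0,0,0],0]

```text
t: 13.0
tool_pos: [0.5938, 0.0623, 0.0323]
tcp_rot: [-180.0, -0.0, -4.9]
force: [-1.5, -0.3, -0.4]
finger_gap: 0.001
```

Call:
apply_moves:
  commands:
    - [[1,0,0],[0,0,0],0]
    - [[2,0,0],[0,0,0],0]
    - [[2,0,0],[0,0,0],0]

```text
t: 13.38
tool_pos: [0.5942, 0.0625, 0.032]
tcp_rot: [180.0, 0.2, -4.9]
force: [-13.7, -0.6, 8.5]
finger_gap: 0.003
```

```bash
python3 - <<'E'
from h import *
a=cap('top','t10');b=cap('scene','s10')
cv2.imwrite('pics/s10z.png',cv2.resize(b['image'][190:290,200:310,::-1],None,fx=6,fy=6,interpolation=cv2.INTER_CUBIC))
print(ch(observe()['tool_pos']*1000),observe()['force'])
E
```

```text
[27.14916974 23.16540983] [-13.50236572  -0.2802662    7.79140996]
```

View pics/s10z.png

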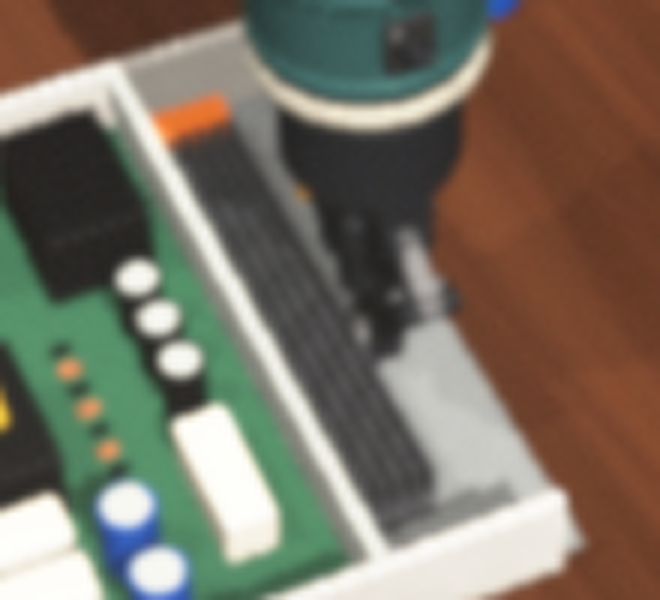

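The force rose to 14 N: the sink is against the rail. I'll back off, clear the view and check.

Call:
apply_moves:
  commands:
    - [[-10,1,0],[0,0,0],0]
    - [[-40,3,0],[0,0,0],0]
    - [[-60,5,50],[0,0,0],0]
    - [[-90,5,100],[0,0,0],0]
    - [[-120,5,150],[0,0,0],0]
    - [[-150,5,200],[0,0,0],0]
    - [[-160,-50,210],[0,0,0],0]
    - [[-160,-110,210],[0,0,0],0]

```text
t: 14.48
tool_pos: [0.4355, -0.0488, 0.2438]
tcp_rot: [179.9, -0.2, -4.8]
force: [2.3, 0.1, -0.5]
finger_gap: -0.001
```

Call:
apply_moves:
  commands:
    - [[0,-60,0],[0,0,0],0]
    - [[0,-120,0],[0,0,0],0]
    - [[0,-180,0],[0,0,0],0]
    - [[0,-240,0],[0,0,0],0]
    - [[0,-300,0],[0,0,0],0]
    - [[0,-300,0],[0,0,0],0]

```text
t: 15.22
tool_pos: [0.4344, -0.3519, 0.2417]
tcp_rot: [179.9, 0.0, -5.2]
force: [-0.3, 0.6, -0.8]
finger_gap: -0.001
```

```bash
python3 - <<'E'
from h import *
a=cap('top','t11');b=cap('scene','s11')
cv2.imwrite('pics/s11z.png',cv2.resize(b['image'][170:330,140:360,::-1],None,fx=3.5,fy=3.5,interpolation=cv2.INTER_CUBIC))
cv2.imwrite('pics/t11z.png',cv2.resize(a['image'][150:260,180:360,::-1],None,fx=4,fy=4,interpolation=cv2.INTER_CUBIC))
E
```

```text
(no output)
```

View pics/s11z.png

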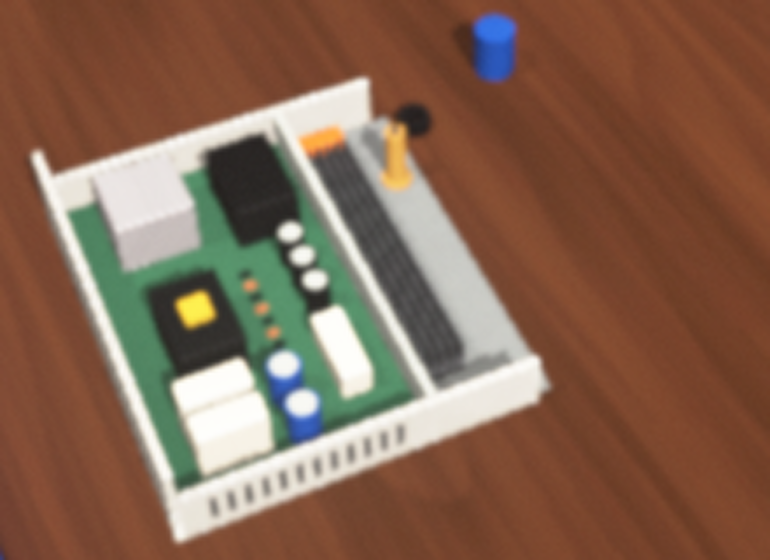

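View pics/t11z.png

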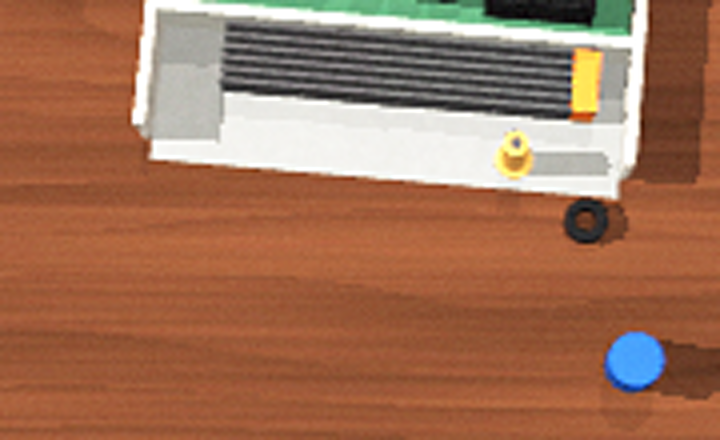

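The sink lies along the rail (zoomed top view (222,22)–(600,120)) with the orange end at (587,84) behind the pillar. The capacitor and ferrite have not moved. One last numeric check before handing in.

```bash
python3 - <<'E'
from h import *
a=capture('top');b=capture('scene')
Q=[ch(zt(a,*p,.03)).round(1) for p in((603,50),(593,121),(222,90),(225,22))];print('top o-back,o-front,p-front,p-back',Q)
P=[ch(zs(b,*p,.03)).round(1) for p in((339,128),(464,350),(432,366))];print('scene o-front,p-front,p-back',P)
i=a['image'].astype(int)-cv2.imread('pics/t0.png')[:,:,::-1]
m=(abs(i).max(-1)>60).astype(np.uint8);n,l,st,ce=cv2.connectedComponentsWithStats(m);print([s.tolist() for s in st[1:] if s[4]>12])
E
```

```text
top o-back,o-front,p-front,p-back [array([  77.4, -131.9]), array([  31.4, -129.3]), array([ 30.3, 104.8]), array([ 74.3, 107.6])]
scene o-front,p-front,p-back [array([  39.1, -124.5]), array([ 40.9, 115.5]), array([ 66.8, 118.7])]
[[235, 156, 102, 25, 1695], [404, 162, 156, 258, 22438], [192, 210, 102, 26, 1588], [383, 382, 27, 6, 107], [309, 397, 12, 12, 30], [275, 401, 16, 19, 69], [290, 405, 22, 15, 63], [243, 409, 16, 11, 81], [280, 416, 6, 4, 14]]
```

```bash
python3 -c "
from h import *
print(close_job(), observe()['t'])"
```

```text
the job is handed in; nothing more can be done
the job is handed in; nothing more can be done
```

The heat sink is home against the rail, tucked behind the pillar. I handed the job in just after 15 s on the robot's clock; no verdict was reported.

**How it went:**
1. I pushed the front face with the fingers open, which moved the sink in and turned it to about 20° from the chassis.
2. I pushed the plain end with the fingers shut, until the orange end was about 44 mm behind and 30 mm past the pillar. The plain end was still about 31 mm outside the mouth.
3. I swung the plain end in from the front until the force rose to about 14 N against the rail. The sink was never gripped or lifted.

**Last checks:**
- **Position:** the top view puts the sink's centre line at about x = 52–54 mm in the chassis frame at both ends, and home is 55 mm. It spans about y = -130 to +106 mm, with the orange end past the pillar at -82 mm.
- **Disagreements:** top-view corners gave a width of 44–46 mm instead of 40, so pixel-picking errors run to a few millimetres. In the scene view the front edges were parallel at 39–41 mm where home would be 35. The plain end's back corner there came out at 67 mm instead of 75, which I took for a bad pick partly hidden by the rail. The force rise is the firmest sign of contact.
- **Other objects:** comparing the before and after top views showed no movement of the capacitor, ferrite, dish or brush. The arm partly hid the right side in the last picture, so the bottle, relay and screwdriver weren't checked; the arm only crossed that side well above them.

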